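# Fill the chisel rack in order of blade width

## Task

The bench rack holds only its narrowest and its widest chisel, one in each end notch. Lay the four loose chisels in the empty notches, one to a notch, so that blade widths grow step by step along the row from the narrowest chisel to the widest: handles in the notches towards the robot, blades flat on the cork, lined up with the two that are already there. Leave those two and the other tools on the bench where they are.

Things in the scene. Friction and masses are not known exactly. Their poses are not given: they have to be found in the camera images.
- chisel_rack: Fixed wooden rack 340 x 185 mm, turned < 5 deg. Origin on the bench under its middle; x away from the robot, y along the row. Notched rail, tips 50 mm high, 22 thick, at x=-109: six 90-deg V notches 48 wide, 24 deep, at y=+-145, +-87, +-29 (mm). Cork sill 39 high at x=52. Between them only bars 16 high. A seated chisel is level, origin at x=0, notch y, z=30; its y is the rack's -x.
- chisel_6: Narrowest chisel, blade 6 mm wide, blue handle. At the start it lies seated in one end notch of the rack (either end); it stays there. All chisels share one shape and one set of axes, told under chisel_12; only the blades' widths and the handles' looks differ.
- chisel_40: Widest chisel, blade 40 mm wide, blue handle. At the start it lies seated in the other end notch of the rack; it stays there. Shape and axes as chisel_12. A seated chisel's handle has its centre line 45 mm above the bench, its top at 58 mm.
- chisel_12: Loose, yellowish wooden handle, blade 12 mm wide; 277 mm long, 0.14-0.23 kg. Origin at mid-length; handle along its +y, blade -y, z up. Octagonal handle y=27 to 138 mm, 25 to 27 mm across, centre line at z=15; blade y=-138 to -14, z=9 to 13. Balances at y=45 to 70: grip across the handle near y=60. On the bench origin z=-1, level within 2 deg, handle towards the robot (-x) within 10 deg.
- chisel_20: Loose, yellowish wooden handle, blade 20 mm wide, 0.16 to 0.25 kg. Lies on the bench beside the rack, handle towards the robot within 10 deg. Shape, axes and grip as chisel_12.
- chisel_25: Loose older chisel, browner wooden handle, blade 25 mm wide, 0.19 to 0.3 kg. Lies on the bench beside the rack, handle towards the robot within 10 deg. Shape, axes and grip as chisel_12.
- chisel_32: Loose, blue handle with steel cap, blade 32 mm wide, 0.2 to 0.33 kg. Lies on the bench beside the rack, handle towards the robot within 10 deg. Shape, axes and grip as chisel_12.
- block_plane: Bystander: grey metal block plane, 48 x 177 x 52 mm, loose, lying at the front of the bench before the rack. Origin under its middle.
- sanding_block: Bystander: red and black hand sanding block, 62 x 115 x 37 mm, loose, at the front of the bench on the left. Origin under its middle.
- tape_measure: Bystander: yellow tape measure, 34 x 76 x 60 mm, loose, at the front of the bench on the right. Origin under its middle.

How it is judged:
By the outcome, as a careful person would: the job done as asked, in the order asked, and still so for the second after the job is handed in, with the robot touching nothing.
It also fails if it takes over 99 s, if anything falls off the work surface, if the arm or the gripper's body presses on something with over 40 N, if the wrist force passes 120 N, or if a joint passes its speed limit or range.

## Robot

A 6-joint arm with a two-finger parallel gripper is mounted at the origin on a cart in front of the work surface, level with it; the furniture and walls round the work are solid. World frame = base frame: x ahead of the robot, y to its left, z up, the work surface at z = 0. Lengths are in m, angles in degrees, forces in N, time in s.
With the tool pointing down it reaches from about 0.4 to 0.825 m from the base axis. Payload 7 kg.
Tool frame: the origin (TCP) lies midway between the tips of the shut fingers; the grasp point (between the pads) lies 19 mm behind it; z points along the fingers, y is the line along which they close (so a half turn about z gives the same grasp; the last joint's range is limited). The gripper opens to 88 mm and grips with 3 to 60 N. Pads are 19 mm wide; open, the fingers measure 130 mm over their backs; the gripper's body (78 mm by 193 mm) begins 47 mm behind the grasp point.
Start: joints at [91.908, 20.546, 0.682, 0, -70.136, -16.507], TCP at [0.17, 0.653, 0.227] pointing down, gripper open.
Joint ranges: [-176.03, 176.03], [-82.01, 121.73], [-58.28, 71.71], [-173.87, 95.51], [-174.79, -0.11], [-173.66, 173.66]. Speed limits (degrees/s): [136.94, 136.94, 172.46, 180, 180, 180].

## Interface

Orientations are given as [roll, pitch, yaw] about the fixed x, y, z axes, in that order (R = Rz(yaw) Ry(pitch) Rx(roll)).
In Python, from plant import r gives the robot as it stands.
- The arm moves only by the tool carry_out, never from a script. Its argument "deltas" is a list of rows, each a list of 3 entries, a list of its own where there are three numbers: the opening, from 0 (shut) to 1 (fully open), then the shift along the tool's x, y, z in mm, then the turn, a rotation vector about the tool's x, y, z in rad. In form: [[gripper, [tx, ty, tz], [rx, ry, rz]], ...]. A call has 1 to 12 rows; each row is the pose to reach, as a shift and turn from the pose commanded when the call began, along the tool's axes at that moment; what a row does not reach only later rows make up. A row lasts 1/10 s, in which the tool goes at most 50 mm and 8.59 degrees, less where a joint would pass 70% of its speed; a pose out of reach is approached as far as the arm can. A call with a gripper value outside its range is refused whole. The fingers move at their own pace and stop on an object; "squeeze" is the grip in N (left out, the last holds). Time passes only in rows, so rows that repeat a pose let the fingers close. It gives the time, the measured TCP pose, the force, the opening and the grip force at its end, in the units of the state.
- r.get_state(): the state, without advancing time (a new reading comes with each control period).
- r.capture(name): name is "side" or "top" or "wrist"; returns (picture, depth): 400x640x3 uint8, red, green, blue; 400x640 float32, m along the optical axis (not along the pixel's ray), 0 where there is no reading.
- r.get_calibration(name): a dict with "fov_y" (degrees; the focal length in pixels is half the picture's height over the tangent of half this angle, whatever the lens; pixels are square), "cx", "cy" (the principal point, pixels), "view" (4x4, takes a point from world to camera coordinates). Camera axes: x right, y down, z forward; pixel columns grow to the right and rows downward; lengths in m; the calibration is good to about 2 mm. A picture is of the moment at which its call begins: read the wrist's pose just before it. get_calibration takes no time and is no camera call; for the wrist camera it gives the pose at the moment of the call.
- r.close_job(): hands the job in; it is judged then, once.
The state is a dict: "time_s": time; "joints": joint angles; "qd": joint speeds; "joint_torque": joint torques, N m; "tcp_pos": TCP position; "eef_rot": TCP orientation; "contact_force": force on the tool from outside, world axes, zero at the start; "moment": the same for the moment, N m; "gripper_width": finger opening in m; "gripper_force": force on a finger pad.
Only numpy, scipy, OpenCV 4.12 (cv2) and the standard library are available. Lean on these libraries where they do the work, as an engineer would, in place of code of your own. Each camera call takes 0.05 s, during which the arm holds its last target. There are 200 camera calls.

## Working session

There is one attempt and no reset: what is moved stays moved. The work goes in short steps, Python scripts to look and compute and a tool call to move; the robot and the scene stay as the last step left them, time stands still between calls to the robot, and variables do not carry over. Pictures are saved under pics/ and viewed, at most 14 in all, crops included, and the job is handed in when it is done.

Besides the shell and the picture viewer there is one more tool, called after "Emit:" as name(argument=value, ...) on one line, values as JSON. carry_out: Moves the arm, as the interface text tells. Its arguments: {"type":"object","properties":{"deltas":{"type":"array"},"squeeze":{"type":"number"}},"required":["deltas"]}

```bash
ls; mkdir -p pics; python3 - <<'E'
from plant import r
import cv2,numpy as np
print(r.get_state())
for n in ['top','side']:
    p,d=r.capture(n); cv2.imwrite(f'pics/{n}0.png',p[:,:,::-1]); np.save(f'pics/{n}0.npy',d)
    c=r.get_calibration(n); print(n,c,(d>0).mean())
E
```

```text
pics
{'time_s': 0.0, 'joints': array([ 9.19075430e+01,  2.05902517e+01,  6.34672167e-01, -1.91868459e-02,
       -7.01354417e+01, -1.65081257e+01]), 'qd': array([ 0.06263879, -0.0318176 ,  0.02891849,  0.00913818, -0.08571267,
       -0.00500336]), 'joint_torque': array([ 3.16430132e-04, -5.82714593e+01,  2.93050826e+01,  6.99717432e+00,
        7.11073910e-03, -1.48600216e-04]), 'tcp_pos': array([0.1700477, 0.652736 , 0.2256458]), 'eef_rot': array([ 1.79907605e+02, -8.57267369e-03, -1.46071098e+01]), 'contact_force': array([ 0.84059734,  0.54557265, -0.05545466]), 'moment': array([-0.01828252, -0.00095685,  0.00126414]), 'gripper_force': 0.0, 'gripper_width': 0.0876145995372833}
top {'fov_y': 50.569702034701564, 'cx': 322.5518040500118, 'cy': 200.00209265367113, 'view': array([[-0.02061699, -0.99962715, -0.01790261, -0.01676825],
       [-0.98566586,  0.0233215 , -0.16708955,  0.46860722],
       [ 0.16744476,  0.0142011 , -0.98577917,  1.43386843],
       [ 0.        ,  0.        ,  0.        ,  1.        ]])} 0.99599609375
side {'fov_y': 48.65053069405996, 'cx': 318.492145114696, 'cy': 196.33599625477126, 'view': array([[ 0.8498739 , -0.52691941, -0.00838365, -0.40805658],
       [-0.29918999, -0.46934842, -0.8307812 ,  0.16189235],
       [ 0.43381989,  0.70856757, -0.55653599,  1.3868417 ],
       [ 0.        ,  0.        ,  0.        ,  1.        ]])} 0.85575
```

View pics/top0.png

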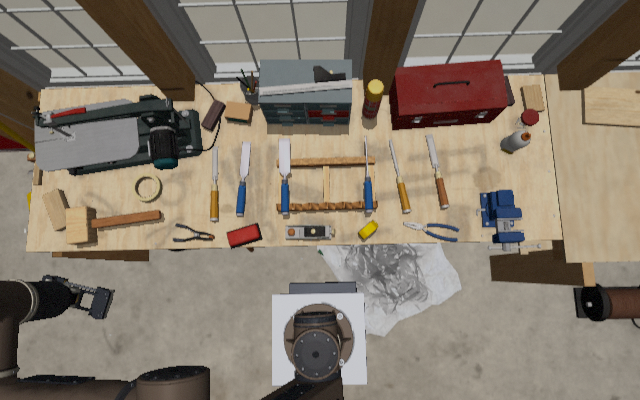

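View pics/side0.png

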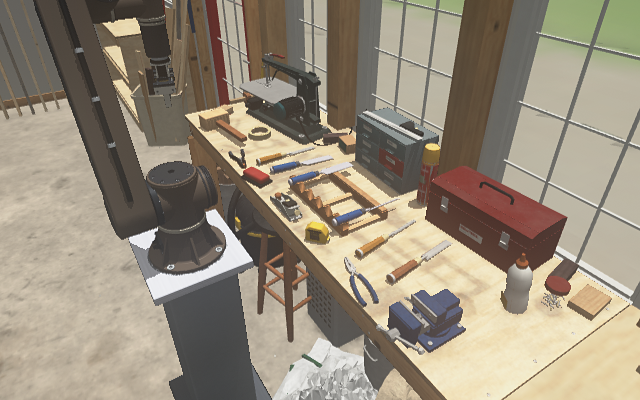

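The top view shows, left to right (+y to -y): loose yellow handle at column 214, loose blue (chisel_32) at 242, seated wide blue (chisel_40) at 285, seated narrow blue (chisel_6) at 367, loose yellow at 398 and loose brownish (chisel_25) at 438. The side view confirms this, with the rack in the middle.

```bash
cat > h.py <<'E'
import numpy as np,cv2
def cal(c):
    f=200/np.tan(np.radians(c['fov_y']/2)); return f,c['cx'],c['cy'],np.array(c['view'])
def plane(c,uv,z):
    f,cx,cy,V=cal(c); uv=np.atleast_2d(uv).astype(float)
    R=V[:3,:3];o=-R.T@V[:3,3]
    d=np.c_[(uv[:,0]-cx)/f,(uv[:,1]-cy)/f,np.ones(len(uv))]@R
    return o+d*((z-o[2])/d[:,2])[:,None]
def proj(c,P):
    f,cx,cy,V=cal(c);q=np.atleast_2d(P)@V[:3,:3].T+V[:3,3]
    return np.c_[f*q[:,0]/q[:,2]+cx,f*q[:,1]/q[:,2]+cy]
def P34(c):
    f,cx,cy,V=cal(c);return np.array([[f,0,cx],[0,f,cy],[0,0,1]])@V[:3]
def tri(c1,p1,c2,p2):
    X=cv2.triangulatePoints(P34(c1),P34(c2),np.array(p1,float).reshape(2,1),np.array(p2,float).reshape(2,1));X=(X[:3]/X[3]).ravel()
    return X,np.hypot(*(proj(c1,X)[0]-p1)),np.hypot(*(proj(c2,X)[0]-p2))
def cloud(c,d):
    f,cx,cy,V=cal(c);v,u=np.mgrid[:400,:640]
    q=np.stack([(u-cx)/f*d,(v-cy)/f*d,d],-1);return (q-V[:3,3])@V[:3,:3]
E
python3 - <<'E'
from h import *
from plant import r
im=cv2.imread('pics/top0.png')
cv2.imwrite('pics/crop.png',cv2.resize(im[125:250,190:465],None,fx=2.9,fy=2.9,interpolation=cv2.INTER_CUBIC))
c=r.get_calibration('top');d=np.load('pics/top0.npy');X=cloud(c,d)
hsv=cv2.cvtColor(im,cv2.COLOR_BGR2HSV)
H,S,Vv=cv2.split(hsv)
roi=np.zeros((400,640),np.uint8);roi[130:222,200:460]=1
for n,m in dict(blue=(H>98)&(H<125)&(S>130),wood=(H<22)&(S>140)).items():
    m=(m&(roi>0)).astype(np.uint8)
    k,l,s,ce=cv2.connectedComponentsWithStats(m)
    for i in range(1,k):
        if s[i,4]<60: continue
        vu=np.argwhere(l==i);p=plane(c,vu[:,::-1],.02);
        mu=p[:,:2].mean(0);w,v=np.linalg.eigh(np.cov((p[:,:2]-mu).T));a=v[:,1]*np.sign(v[0,1]);t=(p[:,:2]-mu)@a
        zz=X[l==i][:,2]
        print(n,s[i],ce[i].round(),'xy',mu.round(3),'yaw',np.degrees(np.arctan2(a[1],a[0])).round(1),'len',np.ptp(t).round(3),'z',np.percentile(zz,[10,50,90]).round(3))
print(X[190:215:12,310,:].round(3))
E
```

```text
blue [365 181   8  28 195] [368. 195.] xy [ 0.484 -0.188] yaw -0.1 len 0.097 z [0.052 0.058 0.061]
blue [281 184   8  28 185] [285. 198.] xy [0.482 0.107] yaw 0.3 len 0.098 z [0.051 0.057 0.061]
blue [237 186   9  27 185] [241. 199.] xy [0.481 0.262] yaw -4.2 len 0.094 z [0.018 0.024 0.028]
wood [295 163  71   4 138] [330. 165.] xy [ 0.599 -0.056] yaw -89.6 len 0.25 z [0.023 0.033 0.039]
wood [436 178  12  27 183] [441. 191.] xy [ 0.492 -0.446] yaw 7.8 len 0.092 z [0.018 0.024 0.029]
wood [398 183  12  27 194] [403. 196.] xy [ 0.478 -0.311] yaw 9.7 len 0.094 z [0.018 0.024 0.029]
wood [210 191   8  27 195] [214. 204.] xy [0.466 0.358] yaw -0.2 len 0.094 z [0.017 0.023 0.028]
wood [289 202  76   9 486] [327. 206.] xy [ 0.449 -0.041] yaw -89.6 len 0.264 z [0.029 0.042 0.052]
[[ 0.513  0.018 -0.003]
 [ 0.469  0.018 -0.001]
 [ 0.425  0.019 -0.001]]
```

View pics/crop.png

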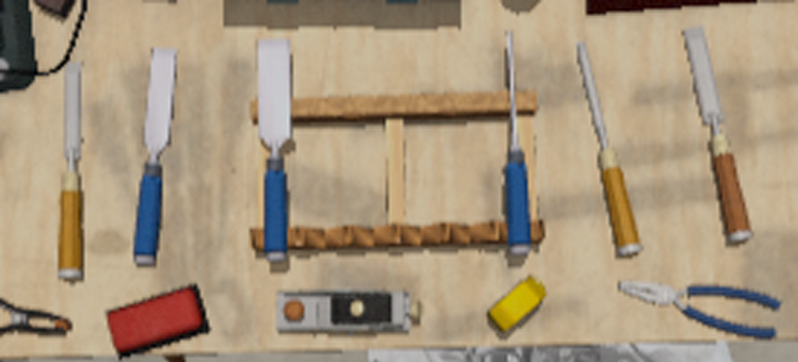

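The crop shows blade widths clearly: left yellow = chisel_20, blue = 32, right yellow = 12 and brown = 25. From +y to -y the targets are therefore 40, 32, 25, 20, 12, 6. I'll triangulate from the two views and work out a first viewing move.

```bash
cat >> h.py <<'E'
from scipy.spatial.transform import Rotation as Ro
def delta(s,x,y,z,yaw):
    "shift (mm) and rotvec from the measured pose to x,y,z (m), tool down, yaw (deg)"
    A=Ro.from_euler('xyz',s['eef_rot'],degrees=True);B=Ro.from_euler('xyz',[180,0,yaw],degrees=True)
    return (A.inv().apply(np.array([x,y,z])-s['tcp_pos'])*1000).round(1).tolist(),(A.inv()*B).as_rotvec().round(4).tolist()
E
python3 - <<'E'
from h import *
from plant import r
import itertools
C={n:r.get_calibration(n) for n in('top','side')}
B={}
for n in C:
    im=cv2.imread(f'pics/{n}0.png');H,S,V=cv2.split(cv2.cvtColor(im,cv2.COLOR_BGR2HSV))
    for k,m in dict(blue=(H>98)&(H<125)&(S>120)&(V>80),wood=(H<22)&(S>140)).items():
        K,l,s,ce=cv2.connectedComponentsWithStats(m.astype(np.uint8))
        B[n,k]=[ce[i] for i in range(1,K) if 90<s[i,4]<600]
for k in('blue','wood'):
    for p,q in itertools.product(B['top',k],B['side',k]):
        X,e1,e2=tri(C['top'],p,C['side'],q)
        if max(e1,e2)<1.5 and -.01<X[2]<.08 and abs(X[1])<.6: print(k,p.round(),q.round(),X.round(3),round(e1,2))
s=r.get_state()
print(delta(s,.36,.28,.33,0)); w=r.get_calibration('wrist'); V=w['view'];print(w['fov_y'],-V[:3,:3].T@V[:3,3],V[2,:3])
E
```

```text
wood [403. 196.] [372. 244.] [ 0.479 -0.311  0.021] 0.21
wood [243. 235.] [256. 173.] [0.353 0.251 0.033] 0.04
([277.8, 313.0, -103.8], [0.0015, 0.0001, -0.2549])
70.98196863269898 [0.2419653  0.6350609  0.38140641] [-0.26425115  0.06785327 -0.96206406]
```

```bash
python3 - <<'E'
from h import *
from plant import r
print(delta(r.get_state(),.5,.25,.25,0))
E
```

```text
([420.9, 306.6, -23.8], [0.0015, 0.0001, -0.2549])
```

Emit:
carry_out(deltas=[[0.7,[421,307,-24],[0,0,-0.255]],[0.7,[421,307,-24],[0,0,-0.255]],[0.7,[421,307,-24],[0,0,-0.255]],[0.7,[421,307,-24],[0,0,-0.255]],[0.7,[421,307,-24],[0,0,-0.255]],[0.7,[421,307,-24],[0,0,-0.255]],[0.7,[421,307,-24],[0,0,-0.255]],[0.7,[421,307,-24],[0,0,-0.255]],[0.7,[421,307,-24],[0,0,-0.255]],[0.7,[421,307,-24],[0,0,-0.255]],[0.7,[421,307,-24],[0,0,-0.255]],[0.7,[421,307,-24],[0,0,-0.255]]], squeeze=25)

```text
time_s: 1.3
tcp_pos: [0.5015, 0.2474, 0.2503]
eef_rot: [180.0, 0.0, -0.2]
contact_force: [0.7, -0.3, -0.1]
gripper_width: 0.0615
gripper_force: 0.0
```

```bash
cat > look.py <<'E'
import sys,pickle
from h import *
from plant import r
n=sys.argv[1]
c=r.get_calibration('wrist');p,d=r.capture('wrist')
cv2.imwrite(f'pics/{n}.png',p[:,:,::-1]);np.save(f'pics/{n}.npy',d);pickle.dump(c,open(f'pics/{n}.pkl','wb'))
s=r.get_state();print(s['time_s'],s['tcp_pos'].round(4),s['eef_rot'].round(2),s['joints'].round(1),s['contact_force'].round(1),s['gripper_width'].round(4))
E
python3 look.py w1
```

```text
Traceback (most recent call last):
  File "look.py", line 7, in <module>
    s=r.get_state();print(s['time_s'],s['tcp_pos'].round(4),s['eef_rot'].round(2),s['joints'].round(1),s['contact_force'].round(1),s['gripper_width'].round(4))
                                                                                                                                   ^^^^^^^^^^^^^^^^^^^^^^^^
AttributeError: 'float' object has no attribute 'round'
```

View pics/w1.png

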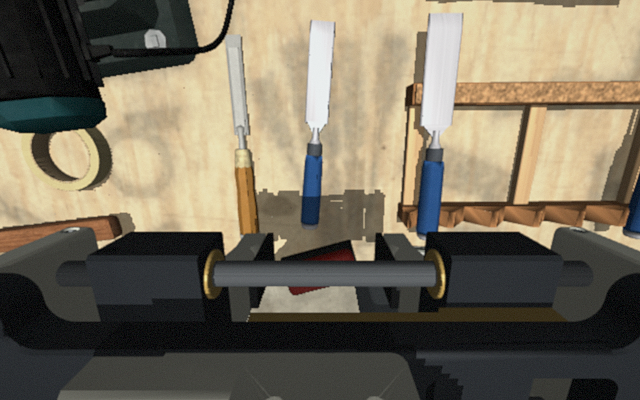

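The wrist view shows the yellow handle (chisel_20) near (246,195), partly hidden by the gripper, blue 32 at (313,185), the seated 40 at (432,190), and the rack. I'll step back for a fuller view.

Emit:
carry_out(deltas=[[0.7,[-75,150,-50],[0,0,0.003]],[0.7,[-75,150,-50],[0,0,0.003]],[0.7,[-75,150,-50],[0,0,0.003]],[0.7,[-75,150,-50],[0,0,0.003]],[0.7,[-75,150,-50],[0,0,0.003]],[0.7,[-75,150,-50],[0,0,0.003]],[0.7,[-75,150,-50],[0,0,0.003]]])

```text
time_s: 2.05
tcp_pos: [0.4252, 0.1008, 0.3002]
eef_rot: [180.0, 0.0, -0.1]
contact_force: [0.4, 0.4, 0.0]
gripper_width: 0.0617
gripper_force: 0.0
```

```bash
sed -i "s/s\['gripper_width'\].round(4)/s['gripper_width'],s['gripper_force']/" look.py; python3 look.py w2
```

```text
2.1 [0.4252 0.1008 0.3   ] [ 1.7997e+02  5.0000e-02 -1.0000e-01] [ 39.4  -5.2 -20.2  -0.  -75.1  50.5] [ 1.4 -0.2  0.4] 0.06128833864936137 0.0
```

View pics/w2.png

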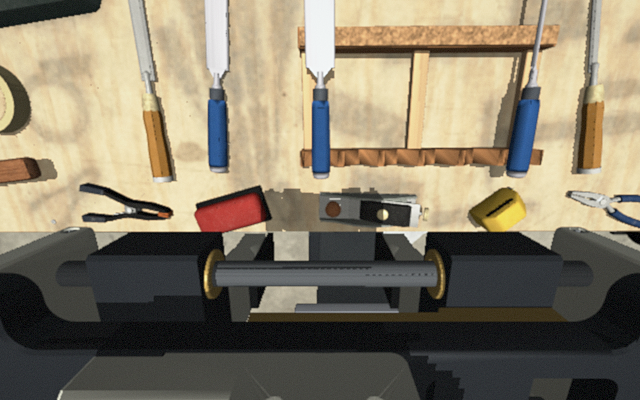

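The picture shows all handles unobstructed: 20 at (155,140), 32 at (217,130), seated 40 at (320,135), seated 6 at (522,132), 12 at (592,130), and the rail teeth along row 157.

```bash
cat > meas.py <<'E'
from h import *
import pickle
def handles(n,rows=(80,225)):
    im=cv2.imread(f'pics/{n}.png');c=pickle.load(open(f'pics/{n}.pkl','rb'));d=np.load(f'pics/{n}.npy');X=cloud(c,d)
    H,S,V=cv2.split(cv2.cvtColor(im,cv2.COLOR_BGR2HSV));out=[]
    for k,m in dict(blue=(H>98)&(H<125)&(S>120)&(V>50),wood=(H<22)&(S>135)&(V>60)).items():
        m=m.copy();m[:rows[0]]=0;m[rows[1]:]=0
        K,l,s,ce=cv2.connectedComponentsWithStats(m.astype(np.uint8))
        for i in range(1,K):
            if s[i,4]<350 or s[i,3]<45 or s[i,3]>120: continue
            zt=np.percentile(X[l==i][:,2],85); zc=zt-.011
            p=plane(c,np.argwhere(l==i)[:,::-1],zc)[:,:2].astype(np.float32)
            (cx,cy),(w,h),a=cv2.minAreaRect(p*1000); mu=p.mean(0)
            _,v=np.linalg.eigh(np.cov((p-mu).T));a=v[:,1]*np.sign(v[0,1]);t=(p-mu)@a;q=(p-mu)@np.array([-a[1],a[0]])
            mid=mu+a*(t.max()+t.min())/2+np.array([-a[1],a[0]])*(np.percentile(q,2)+np.percentile(q,98))/2
            out.append(dict(k=k,px=ce[i],mid=mid,yaw=np.degrees(np.arctan2(a[1],a[0])),len=np.ptp(t),wid=np.percentile(q,98)-np.percentile(q,2),zt=zt,c=c))
    return out
def show(n,**k):
    o=handles(n,**k)
    for h in o: print(n,h['k'],h['px'].round(1),'mid',h['mid'].round(4),'yaw %.1f len %.3f wid %.3f ztop %.3f'%(h['yaw'],h['len'],h['wid'],h['zt']))
    return o
E
python3 - <<'E'
from meas import *
a=show('w1');b=show('w2')
A=[h for h in a if h['k']=='blue'];B=[h for h in b if h['k']=='blue']
for x in A:
  for y in B:
    if np.hypot(*(x['mid']-y['mid']))<.03: X,e,_=tri(x['c'],x['px'],y['c'],y['px']);print('tri',X.round(4),round(e,2))
E
```

```text
w1 blue [311.4 189.5] mid [0.4816 0.2664] yaw -4.6 len 0.101 wid 0.023 ztop 0.024
w1 blue [430.2 193.1] mid [0.4852 0.1074] yaw 1.0 len 0.088 wid 0.026 ztop 0.056
w1 wood [245.7 196.2] mid [0.473  0.3617] yaw 0.2 len 0.085 wid 0.024 ztop 0.024
w2 blue [217.  133.2] mid [0.4826 0.266 ] yaw -5.1 len 0.100 wid 0.025 ztop 0.024
w2 blue [523.8 134.9] mid [ 0.48   -0.1834] yaw 1.3 len 0.101 wid 0.027 ztop 0.056
w2 blue [320.4 136.7] mid [0.4783 0.1066] yaw -0.2 len 0.099 wid 0.022 ztop 0.056
w2 wood [592.8 135.4] mid [ 0.479  -0.3117] yaw 11.5 len 0.101 wid 0.025 ztop 0.024
w2 wood [155.9 144. ] mid [0.4666 0.3622] yaw 0.1 len 0.099 wid 0.025 ztop 0.024
tri [0.4833 0.2661 0.0131] 0.25
tri [0.4814 0.1057 0.0384] 1.73
```

```bash
cat > d.py <<'E'
import sys
from h import *
from plant import r
s=r.get_state();print(s['time_s'],s['tcp_pos'].round(4),s['eef_rot'].round(2))
for a in sys.argv[1:]: print(a,delta(s,*map(float,a.split(','))))
E
python3 d.py .504,.2643,.09,-4.9 .504,.2643,.004,-4.9
```

```text
2.1 [0.4252 0.1008 0.3   ] [ 1.7997e+02  5.0000e-02 -1.0000e-01]
.504,.2643,.09,-4.9 ([78.7, -163.7, 209.8], [0.0005, 0.0009, 0.0837])
.504,.2643,.004,-4.9 ([78.8, -163.8, 295.8], [0.0005, 0.0009, 0.0837])
```

Emit:
carry_out(deltas=[[0.7,[79,-164,100],[0,0,0.084]],[0.7,[79,-164,100],[0,0,0.084]],[0.7,[79,-164,100],[0,0,0.084]],[0.7,[79,-164,100],[0,0,0.084]],[0.7,[79,-164,210],[0,0,0.084]],[0.7,[79,-164,210],[0,0,0.084]],[0.7,[79,-164,210],[0,0,0.084]],[0.7,[79,-164,210],[0,0,0.084]]])

```text
time_s: 2.9
tcp_pos: [0.5029, 0.2631, 0.0863]
eef_rot: [179.7, 0.3, -4.9]
contact_force: [0.6, -0.4, 0.3]
gripper_width: 0.0613
gripper_force: 0.0
```

```bash
python3 look.py w3;python3 -c "
from meas import *
show('w3',rows=(20,240))";  python3 d.py .504,.2643,.004,-4.9
```

```text
2.95 [0.5041 0.2639 0.0887] [ 1.798e+02  1.400e-01 -4.920e+00] [ 47.3  18.1 -22.8   0.  -49.3  37.7] [-0.1 -0.   0.7] 0.06107756372760098 0.0
w3 blue [536.  206.4] mid [0.5029 0.1065] yaw 9.6 len 0.057 wid 0.030 ztop 0.055
w3 blue [322.7 209.7] mid [0.5051 0.2644] yaw -4.0 len 0.055 wid 0.023 ztop 0.023
2.95 [0.5041 0.2639 0.0887] [ 1.798e+02  1.400e-01 -4.920e+00]
.504,.2643,.004,-4.9 ([0.0, -0.7, 84.7], [0.0034, 0.0024, -0.0003])
```

View pics/w3.png

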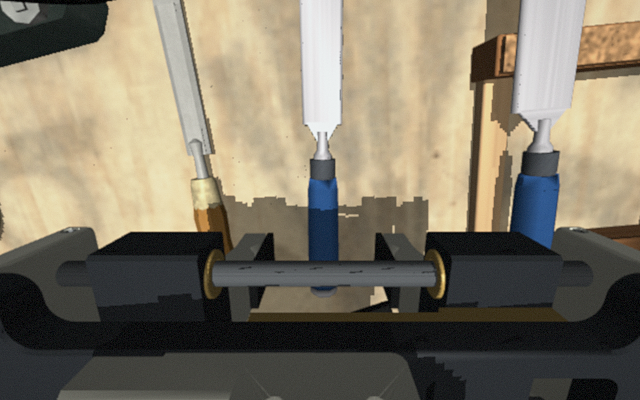

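The chisel_32 handle sits midway between the fingers at column 322. I'll descend, grip and lift.

Emit:
carry_out(deltas=[[0.7,[0,-0.5,50],[0,0,0]],[0.7,[0,-0.5,84],[0,0,0]],[0.7,[0,-0.5,84],[0,0,0]],[0.7,[0,-0.5,84],[0,0,0]],[0.1,[0,-0.5,84],[0,0,0]],[0.1,[0,-0.5,84],[0,0,0]],[0.1,[0,-0.5,84],[0,0,0]],[0.1,[0,-0.5,84],[0,0,0]],[0.1,[0,-0.5,84],[0,0,0]]], squeeze=40)

```text
time_s: 3.85
tcp_pos: [0.5048, 0.2643, 0.0071]
eef_rot: [-180.0, -0.0, -5.0]
contact_force: [0.3, -1.8, 1.4]
gripper_width: 0.0269
gripper_force: 1.9
```

```bash
python3 d.py .504,.2643,.12,-4.9 .5007,.0487,.12,.4 .5007,.0487,.060,.4
```

```text
3.85 [0.5048 0.2643 0.0071] [-1.7997e+02 -2.0000e-02 -4.9700e+00]
.504,.2643,.12,-4.9 ([-0.8, 0.0, -112.9], [-0.0005, -0.0004, -0.0012])
.5007,.0487,.12,.4 ([14.6, 215.1, -113.0], [-0.0004, -0.0004, -0.0937])
.5007,.0487,.060,.4 ([14.6, 215.1, -53.0], [-0.0004, -0.0004, -0.0937])
```

Emit:
carry_out(deltas=[[0.1,[0,0,0],[0,0,0]],[0.1,[0,0,0],[0,0,0]],[0.1,[0,0,-40],[0,0,0]],[0.1,[0,0,-80],[0,0,0]],[0.1,[0,0,-113],[0,0,0]],[0.1,[5,40,-113],[0,0,-0.02]],[0.1,[7,80,-113],[0,0,-0.05]],[0.1,[10,120,-113],[0,0,-0.08]],[0.1,[12,160,-113],[0,0,-0.094]],[0.1,[14.5,195,-113],[0,0,-0.094]],[0.1,[14.5,215,-113],[0,0,-0.094]],[0.1,[14.5,215,-113],[0,0,-0.094]]])

```text
time_s: 5.05
tcp_pos: [0.4992, 0.0463, 0.119]
eef_rot: [180.0, 0.1, 0.2]
contact_force: [-0.1, 0.5, -2.1]
gripper_width: 0.025
gripper_force: 40.0
```

```bash
python3 look.py w4;python3 -c "
from meas import *
show('w4',rows=(20,260))";  python3 d.py .5007,.0487,.06,.4 .5007,.0487,.038,.4
```

```text
5.1 [0.4999 0.0475 0.1192] [1.7999e+02 5.0000e-02 2.7000e-01] [ 27.9  10.1 -29.2  -0.  -50.7  62.4] [ 0.9 -1.1 -2.1] 0.024893774861929525 39.98472997918725
w4 blue [253.9 205.2] mid [0.505 0.107] yaw -2.3 len 0.048 wid 0.024 ztop 0.056
w4 blue [595.4 204.5] mid [ 0.5049 -0.1856] yaw 14.5 len 0.057 wid 0.029 ztop 0.055
w4 blue [324.  235.3] mid [0.5118 0.0472] yaw 1.5 len 0.033 wid 0.023 ztop 0.135
w4 wood [  7.6 224. ] mid [0.478  0.3601] yaw -12.0 len 0.079 wid 0.020 ztop 0.023
5.1 [0.4999 0.0475 0.1192] [1.7999e+02 5.0000e-02 2.7000e-01]
.5007,.0487,.06,.4 ([0.9, -1.2, 59.2], [0.0001, 0.0009, -0.0022])
.5007,.0487,.038,.4 ([0.9, -1.2, 81.2], [0.0001, 0.0009, -0.0022])
```

View pics/w4.png

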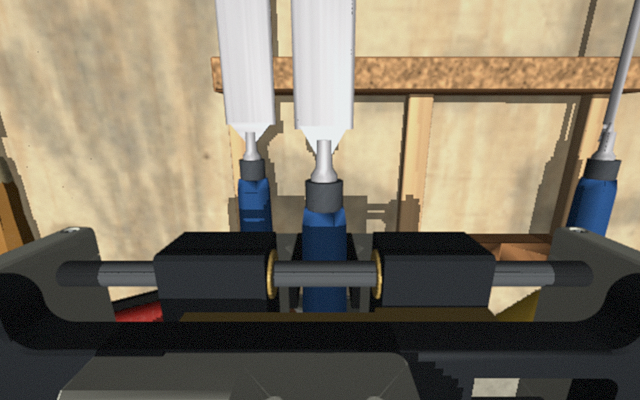

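Chisel_32 is held straight, with its blade up at (323,60) next to the seated 40, over its slot. I'll lower it now.

Emit:
carry_out(deltas=[[0.1,[1,-1,30],[0,0,-0.002]],[0.1,[1,-1,60],[0,0,-0.002]],[0.1,[1,-1,70],[0,0,-0.002]],[0.1,[1,-1,76],[0,0,-0.002]],[0.1,[1,-1,79],[0,0,-0.002]],[0.1,[1,-1,80],[0,0,-0.002]],[0.1,[1,-1,80],[0,0,-0.002]],[0.1,[1,-1,80],[0,0,-0.002]]])

```text
time_s: 5.9
tcp_pos: [0.502, 0.05, 0.0404]
eef_rot: [-180.0, -0.1, 0.5]
contact_force: [-0.6, -0.6, 1.2]
gripper_width: 0.0251
gripper_force: 40.0
```

```bash
python3 d.py .5007,.0487,.12,.4
```

```text
5.9 [0.502  0.05   0.0404] [-1.7996e+02 -8.0000e-02  5.4000e-01]
.5007,.0487,.12,.4 ([-1.2, 1.3, -79.6], [-0.0006, -0.0014, 0.0024])
```

Emit:
carry_out(deltas=[[0.1,[-1,1,1],[0,0,0]],[0.1,[-1,1,1],[0,0,0]],[0.4,[-1,1,1],[0,0,0]],[0.4,[-1,1,1],[0,0,0]],[0.4,[-1,1,1],[0,0,0]],[0.4,[-1,1,1],[0,0,0]],[0.4,[-1,1,-20],[0,0,0]],[0.4,[-1,1,-60],[0,0,0]],[0.4,[-1,1,-110],[0,0,0]],[0.4,[-1,1,-160],[0,0,0]],[0.7,[-75,1,-210],[0,0,0]],[0.7,[-75,1,-240],[0,0,0]]])

```text
time_s: 7.1
tcp_pos: [0.43, 0.0475, 0.2698]
eef_rot: [180.0, 0.2, 0.5]
contact_force: [0.3, 1.6, 1.1]
gripper_width: 0.0461
gripper_force: 0.0
```

```bash
python3 look.py w5;python3 -c "
from meas import *
show('w5',rows=(20,230))";  python3 d.py .489,.3622,.09,0.1
```

```text
7.15 [0.4305 0.0475 0.2781] [-179.83   -0.43    0.51] [ 32.7  -5.4 -23.2   0.1 -71.7  57.8] [-1.6 -1.1  7.1] 0.049798971851744554 0.0
w5 blue [323.4 140. ] mid [0.48   0.0494] yaw 1.1 len 0.100 wid 0.023 ztop 0.056
w5 blue [280.4 140.5] mid [0.4782 0.1066] yaw -0.2 len 0.100 wid 0.024 ztop 0.056
w5 blue [498.7 140.9] mid [ 0.4801 -0.1833] yaw 1.2 len 0.099 wid 0.026 ztop 0.056
w5 wood [574.1 142.1] mid [ 0.479  -0.3119] yaw 11.2 len 0.102 wid 0.025 ztop 0.024
w5 wood [106.8 146.5] mid [0.4663 0.3627] yaw -0.2 len 0.100 wid 0.025 ztop 0.024
7.15 [0.4305 0.0475 0.2781] [-179.83   -0.43    0.51]
.489,.3622,.09,0.1 ([59.9, -313.6, 189.5], [-0.003, -0.0076, 0.0072])
```

View pics/w5.png

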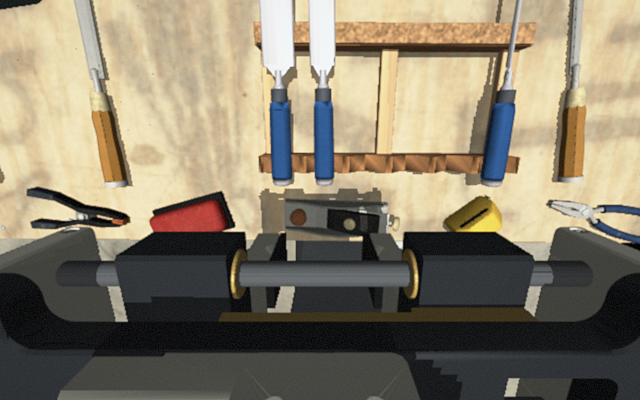

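Chisel_32 is seated in its notch next to 40 (blue handles at (280,140) and (323,140)), at the same height and depth. Next is chisel_20 at the left.

Emit:
carry_out(deltas=[[0.7,[58,-314,20],[-0.003,-0.007,0.007]],[0.7,[58,-314,20],[-0.003,-0.007,0.007]],[0.7,[58,-314,20],[-0.003,-0.007,0.007]],[0.7,[58,-314,20],[-0.003,-0.007,0.007]],[0.7,[58,-314,60],[-0.003,-0.007,0.007]],[0.7,[58,-314,100],[-0.003,-0.007,0.007]],[0.7,[58,-314,150],[-0.003,-0.007,0.007]],[0.7,[58,-314,189],[-0.003,-0.007,0.007]],[0.7,[58,-314,189],[-0.003,-0.007,0.007]],[0.7,[58,-314,189],[-0.003,-0.007,0.007]],[0.7,[58,-314,189],[-0.003,-0.007,0.007]]])

```text
time_s: 8.25
tcp_pos: [0.4879, 0.3626, 0.0812]
eef_rot: [179.8, 0.4, 0.2]
contact_force: [0.3, -0.9, 0.7]
gripper_width: 0.0616
gripper_force: 0.0
```

```bash
python3 look.py w6;python3 -c "
from meas import *
show('w6',rows=(20,300))";  python3 d.py .4885,.3625,.005,0
```

```text
8.3 [0.4884 0.3631 0.0825] [1.7988e+02 3.2000e-01 1.5000e-01] [ 54.9  21.8 -17.9  -0.3 -50.6  35.4] [ 1.6 -0.2  1.2] 0.06156264625407942 0.0
w6 wood [325.7 221.2] mid [0.4803 0.3617] yaw 1.2 len 0.072 wid 0.023 ztop 0.023
8.3 [0.4884 0.3631 0.0825] [1.7988e+02 3.2000e-01 1.5000e-01]
.4885,.3625,.005,0 ([0.5, 0.5, 77.5], [0.002, 0.0056, 0.0026])
```

Emit:
carry_out(deltas=[[0.7,[0,1,45],[0.002,0.005,0]],[0.7,[0,1,70],[0.002,0.005,0]],[0.7,[0,1,77],[0.002,0.005,0]],[0.7,[0,1,77],[0.002,0.005,0]],[0.1,[0,1,77],[0.002,0.005,0]],[0.1,[0,1,77],[0.002,0.005,0]],[0.1,[0,1,77],[0.002,0.005,0]],[0.1,[0,1,77],[0.002,0.005,0]],[0.1,[0,1,77],[0.002,0.005,0]],[0.1,[0,1,77],[0.002,0.005,0]],[0.1,[0,1,77],[0.002,0.005,0]],[0.1,[0,1,77],[0.002,0.005,0]]])

```text
time_s: 9.5
tcp_pos: [0.4872, 0.3615, 0.0043]
eef_rot: [179.9, 0.1, 0.1]
contact_force: [-1.8, -1.4, 5.4]
gripper_width: 0.0251
gripper_force: 39.9
```

```bash
python3 d.py .489,.3622,.13,0 .5014,-.0674,.13,.4
```

```text
9.5 [0.4872 0.3615 0.0043] [1.7994e+02 1.0000e-01 1.4000e-01]
.489,.3622,.13,0 ([1.6, -0.5, -125.7], [0.001, 0.0017, 0.0024])
.5014,-.0674,.13,.4 ([12.9, 429.1, -125.3], [0.001, 0.0017, -0.0045])
```

Emit:
carry_out(deltas=[[0.1,[0,0,-40],[0,0,0]],[0.1,[0,0,-80],[0,0,0]],[0.1,[0,0,-125],[0,0,0]],[0.1,[3,45,-125],[0,0,0]],[0.1,[5,95,-125],[0,0,0]],[0.1,[6,145,-125],[0,0,0]],[0.1,[7,195,-125],[0,0,-0.004]],[0.1,[8,245,-125],[0,0,-0.004]],[0.1,[9,295,-125],[0,0,-0.004]],[0.1,[10,345,-125],[0,0,-0.004]],[0.1,[11.5,390,-125],[0,0,-0.004]],[0.1,[11.5,420,-125],[0,0,-0.004]]])

```text
time_s: 10.7
tcp_pos: [0.4989, -0.0609, 0.1289]
eef_rot: [179.9, 0.2, 0.3]
contact_force: [0.7, 0.4, -1.9]
gripper_width: 0.0252
gripper_force: 39.9
```

```bash
python3 d.py .5001,-.0674,.06,.4 .5001,-.0674,.0355,.4
```

```text
10.7 [ 0.4989 -0.0609  0.1289] [1.7994e+02 1.7000e-01 2.6000e-01]
.5001,-.0674,.06,.4 ([1.4, 6.4, 68.9], [0.001, 0.003, -0.0024])
.5001,-.0674,.0355,.4 ([1.5, 6.4, 93.4], [0.001, 0.003, -0.0024])
```

Emit:
carry_out(deltas=[[0.1,[1.5,7,0],[0,0.003,-0.002]],[0.1,[1.5,7,35],[0,0.003,-0.002]],[0.1,[1.5,7,60],[0,0.003,-0.002]],[0.1,[1.5,7,60],[0,0.003,-0.002]]])

```text
time_s: 11.1
tcp_pos: [0.4983, -0.0658, 0.0661]
eef_rot: [179.9, 0.3, 0.4]
contact_force: [-0.7, 0.5, -2.6]
gripper_width: 0.0254
gripper_force: 39.9
```

```bash
python3 d.py .5001,-.0674,.0355,.4
```

```text
11.1 [ 0.4983 -0.0658  0.0661] [179.9    0.33   0.41]
.5001,-.0674,.0355,.4 ([1.9, 1.6, 30.6], [0.0018, 0.0057, 0.0002])
```

Emit:
carry_out(deltas=[[0.1,[1.5,1,15],[0.001,0.004,0]],[0.1,[1.5,1,24],[0.001,0.004,0]],[0.1,[1.5,1,28],[0.001,0.004,0]],[0.1,[1.5,1,30],[0.001,0.004,0]],[0.1,[1.5,1,30],[0.001,0.004,0]],[0.1,[1.5,1,30],[0.001,0.004,0]]])

```text
time_s: 11.7
tcp_pos: [0.5031, -0.0663, 0.0399]
eef_rot: [-180.0, -0.3, 0.5]
contact_force: [-0.1, 0.2, -1.9]
gripper_width: 0.0253
gripper_force: 39.9
```

```bash
python3 d.py .5001,-.0674,.0355,.4
```

```text
11.7 [ 0.5031 -0.0663  0.0399] [-179.99   -0.33    0.48]
.5001,-.0674,.0355,.4 ([-3.1, 1.1, 4.4], [-0.0001, -0.0058, 0.0015])
```

Emit:
carry_out(deltas=[[0.1,[-2,1,2],[0,-0.003,0]],[0.1,[-2,1,4],[0,-0.003,0]],[0.1,[-2,1,4],[0,-0.003,0]],[0.1,[-2,1,4],[0,-0.003,0]],[0.1,[-2,1,4],[0,-0.003,0]]])

```text
time_s: 12.2
tcp_pos: [0.5009, -0.0674, 0.0365]
eef_rot: [-180.0, -0.2, 0.5]
contact_force: [-5.3, 2.5, 11.5]
gripper_width: 0.0247
gripper_force: 39.9
```

Emit:
carry_out(deltas=[[0.4,[0,0,0],[0,0,0]],[0.4,[0,0,0],[0,0,0]],[0.4,[0,0,0],[0,0,0]],[0.4,[0,0,0],[0,0,0]],[0.4,[0,0,-20],[0,0,0]],[0.4,[0,0,-60],[0,0,0]],[0.4,[0,0,-110],[0,0,0]],[0.4,[0,40,-160],[0,0,0]],[0.7,[-45,80,-200],[0,0,0]],[0.7,[-75,120,-230],[0,0,0]],[0.7,[-75,160,-240],[0,0,0]],[0.7,[-75,160,-240],[0,0,0]]])

```text
time_s: 13.4
tcp_pos: [0.4258, -0.2302, 0.2777]
eef_rot: [179.9, -0.3, 0.4]
contact_force: [0.4, 0.1, -0.3]
gripper_width: 0.0589
gripper_force: 0.0
```

```bash
python3 look.py w7;python3 -c "
from meas import *
show('w7',rows=(20,230))"
```

```text
13.45 [ 0.4259 -0.2321  0.2788] [179.87  -0.34   0.41] [ -5.2   0.2 -17.9   0.1 -71.6  95.6] [ 0.5 -3.6  2.5] 0.06037954123850494 0.0
w7 blue [ 75.4 136.9] mid [0.4785 0.1062] yaw 0.0 len 0.099 wid 0.030 ztop 0.056
w7 blue [117.3 135.8] mid [0.4796 0.0493] yaw 0.5 len 0.100 wid 0.029 ztop 0.056
w7 blue [290.  137.7] mid [ 0.4796 -0.183 ] yaw 0.1 len 0.099 wid 0.024 ztop 0.056
w7 blue [603.  164.4] mid [ 0.4487 -0.5944] yaw 67.9 len 0.138 wid 0.081 ztop 0.076
w7 wood [473.3 129.5] mid [ 0.4927 -0.4462] yaw 8.9 len 0.100 wid 0.025 ztop 0.024
w7 wood [188.7 145.2] mid [ 0.4622 -0.0401] yaw -54.6 len 0.138 wid 0.079 ztop 0.055
w7 wood [379.  138.2] mid [ 0.4789 -0.3098] yaw 10.0 len 0.099 wid 0.025 ztop 0.024
```

View pics/w7.png

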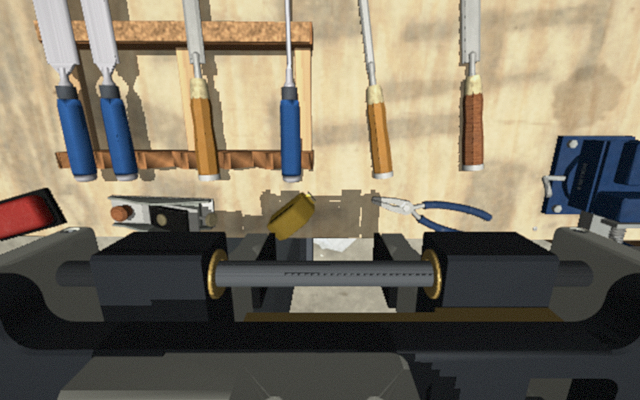

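The picture shows 20 seated in the right slot (205,135), 12 at (379,138) and 25 at (473,130). The vise at column 545 and beyond may be close to the gripper body, so I'll check clearance with the depth.

```bash
python3 -c "
from meas import *
c=pickle.load(open('pics/w7.pkl','rb'));X=cloud(c,np.load('pics/w7.npy'))[60:225,520:].reshape(-1,3)
for lo,hi in((.02,.04),(.04,.055),(.055,.07),(.07,.2)):
    m=X[(X[:,2]>lo)&(X[:,2]<hi)]
    if len(m):print(lo,len(m),'x',m[:,0].min().round(3),m[:,0].max().round(3),'y',np.percentile(m[:,1],[0,1,50,99,100]).round(3))
    m=m[m[:,0]>.46]
    if len(m):print('   x>.46 ymax',m[:,1].max().round(3))
"; python3 d.py .5144,-.4428,.09,8.9
```

```text
0.02 1030 x 0.357 0.483 y [-0.671 -0.662 -0.598 -0.551 -0.549]
   x>.46 ymax -0.596
0.04 1041 x 0.359 0.482 y [-0.636 -0.627 -0.598 -0.55  -0.549]
   x>.46 ymax -0.596
0.055 1435 x 0.365 0.482 y [-0.655 -0.65  -0.602 -0.596 -0.594]
   x>.46 ymax -0.595
0.07 2325 x 0.379 0.482 y [-0.644 -0.628 -0.609 -0.592 -0.591]
   x>.46 ymax -0.608
13.45 [ 0.4259 -0.2321  0.2788] [179.87  -0.34   0.41]
.5144,-.4428,.09,8.9 ([85.8, 210.9, 189.8], [0.0027, -0.0058, -0.1482])
```

Clear: the vise stays beyond y=-0.59 there.

Emit:
carry_out(deltas=[[0.7,[86,211,30],[0.002,-0.005,-0.148]],[0.7,[86,211,30],[0.002,-0.005,-0.148]],[0.7,[86,211,30],[0.002,-0.005,-0.148]],[0.7,[86,211,60],[0.002,-0.005,-0.148]],[0.7,[86,211,100],[0.002,-0.005,-0.148]],[0.7,[86,211,150],[0.002,-0.005,-0.148]],[0.7,[86,211,189],[0.002,-0.005,-0.148]],[0.7,[86,211,189],[0.002,-0.005,-0.148]],[0.7,[86,211,189],[0.002,-0.005,-0.148]],[0.7,[86,211,189],[0.002,-0.005,-0.148]]])

```text
time_s: 14.45
tcp_pos: [0.5163, -0.4391, 0.0892]
eef_rot: [180.0, 0.0, 9.0]
contact_force: [-0.1, 0.2, 0.9]
gripper_width: 0.0613
gripper_force: 0.0
```

```bash
python3 look.py w8;python3 -c "
from meas import *
show('w8',rows=(20,300))";  python3 d.py .5144,-.4428,.005,8.9
```

```text
14.5 [ 0.5166 -0.4391  0.0898] [ 1.7993e+02 -4.0000e-02  9.0100e+00] [-23.9  26.8  -8.5   0.  -54.6 122.9] [-1.2 -0.5  0.3] 0.061235874396525 0.0
w8 wood [168.6 202.8] mid [ 0.5023 -0.3045] yaw 8.5 len 0.052 wid 0.023 ztop 0.023
w8 wood [328.4 220.2] mid [ 0.5055 -0.4444] yaw 8.6 len 0.071 wid 0.022 ztop 0.023
14.5 [ 0.5166 -0.4391  0.0898] [ 1.7993e+02 -4.0000e-02  9.0100e+00]
.5144,-.4428,.005,8.9 ([-2.8, 3.2, 84.8], [0.0012, -0.0008, 0.0019])
```

View pics/w8.png

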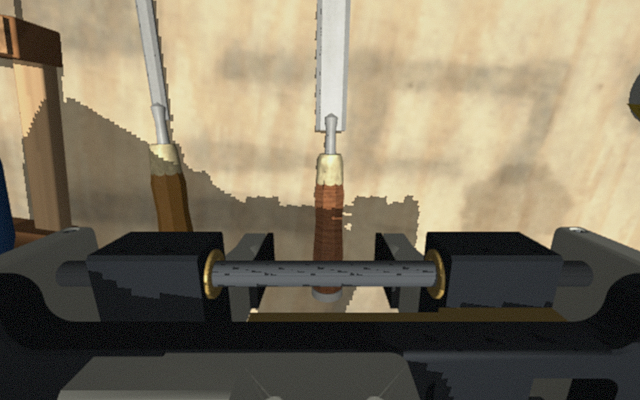

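The brown handle (chisel_25) is at column 328, slightly right of centre, so I'll correct by 3.5 mm along tool y and grip.

Emit:
carry_out(deltas=[[0.7,[-2,3.5,45],[0,0,0]],[0.7,[-2,3.5,75],[0,0,0]],[0.7,[-2,3.5,84],[0,0,0]],[0.7,[-2,3.5,84],[0,0,0]],[0.1,[-2,3.5,84],[0,0,0]],[0.1,[-2,3.5,84],[0,0,0]],[0.1,[-2,3.5,84],[0,0,0]],[0.1,[-2,3.5,84],[0,0,0]],[0.1,[-2,3.5,84],[0,0,0]],[0.1,[-2,3.5,84],[0,0,0]],[0.1,[-2,3.5,84],[0,0,0]],[0.1,[-2,3.5,84],[0,0,0]]])

```text
time_s: 15.7
tcp_pos: [0.5134, -0.4424, 0.003]
eef_rot: [-179.9, 0.1, 9.0]
contact_force: [-0.5, 0.3, 6.1]
gripper_width: 0.0248
gripper_force: 39.9
```

```bash
python3 d.py .501,-.0094,.13,.4
```

```text
15.7 [ 0.5134 -0.4424  0.003 ] [-1.7993e+02  1.3000e-01  8.9600e+00]
.501,-.0094,.13,.4 ([54.9, -429.8, -126.6], [-0.001, 0.0023, 0.1495])
```

Emit:
carry_out(deltas=[[0.1,[0,0,-40],[0,0,0]],[0.1,[0,0,-80],[0,0,0]],[0.1,[0,0,-126],[0,0,0]],[0.1,[6,-45,-126],[0,0,0.02]],[0.1,[12,-92,-126],[0,0,0.04]],[0.1,[18,-140,-126],[0,0,0.06]],[0.1,[24,-188,-126],[0,0,0.08]],[0.1,[30,-236,-126],[0,0,0.1]],[0.1,[36,-284,-126],[0,0,0.12]],[0.1,[42,-332,-126],[0,0,0.14]],[0.1,[48,-380,-126],[0,0,0.15]],[0.1,[53,-420,-126],[0,0,0.15]]])

```text
time_s: 16.9
tcp_pos: [0.4992, -0.0169, 0.1285]
eef_rot: [-179.9, 0.3, 0.3]
contact_force: [1.8, -0.8, -1.8]
gripper_width: 0.0251
gripper_force: 40.0
```

```bash
python3 d.py .5,-.0094,.065,.4
```

```text
16.9 [ 0.4992 -0.0169  0.1285] [-179.89    0.26    0.35]
.5,-.0094,.065,.4 ([1.2, -7.4, 63.5], [-0.0019, 0.0045, -0.0009])
```

Emit:
carry_out(deltas=[[0.1,[1,-7.5,0],[-0.001,0.004,0]],[0.1,[1,-7.5,35],[-0.001,0.004,0]],[0.1,[1,-7.5,63],[-0.001,0.004,0]],[0.1,[1,-7.5,63],[-0.001,0.004,0]],[0.1,[1,-7.5,63],[-0.001,0.004,0]]])

```text
time_s: 17.4
tcp_pos: [0.5008, -0.0119, 0.0659]
eef_rot: [180.0, 0.1, 0.3]
contact_force: [0.4, 0.7, -1.4]
gripper_width: 0.025
gripper_force: 40.0
```

```bash
python3 d.py .5,-.0094,.034,.4
```

```text
17.4 [ 0.5008 -0.0119  0.0659] [1.7998e+02 6.0000e-02 3.5000e-01]
.5,-.0094,.034,.4 ([-0.7, -2.6, 31.9], [0.0003, 0.0011, -0.0009])
```

Emit:
carry_out(deltas=[[0.1,[-0.5,-2,12],[0,0.001,0]],[0.1,[-0.5,-2,21],[0,0.001,0]],[0.1,[-0.5,-2,26],[0,0.001,0]],[0.1,[-0.5,-2,29],[0,0.001,0]],[0.1,[-0.5,-2,31],[0,0.001,0]],[0.1,[-0.5,-2,31],[0,0.001,0]],[0.1,[-0.5,-2,31],[0,0.001,0]]])

```text
time_s: 18.1
tcp_pos: [0.501, -0.0098, 0.0355]
eef_rot: [-180.0, -0.1, 0.4]
contact_force: [-0.6, -3.3, -0.0]
gripper_width: 0.0249
gripper_force: 39.9
```

Emit:
carry_out(deltas=[[0.1,[-0.5,0,1.5],[0,0,0]],[0.1,[-0.5,0,1.5],[0,0,0]],[0.4,[-0.5,0,1.5],[0,0,0]],[0.4,[-0.5,0,1.5],[0,0,0]],[0.4,[-0.5,0,1.5],[0,0,0]],[0.4,[-0.5,0,1.5],[0,0,0]],[0.4,[0,0,-20],[0,0,0]],[0.4,[0,0,-60],[0,0,0]],[0.4,[0,0,-110],[0,0,0]],[0.4,[-30,40,-150],[0,0,0]],[0.7,[-60,80,-190],[0,0,0]],[0.7,[-75,120,-230],[0,0,0]]])

```text
time_s: 19.3
tcp_pos: [0.436, -0.1064, 0.2419]
eef_rot: [-179.9, -0.1, 0.4]
contact_force: [1.6, -0.2, 1.0]
gripper_width: 0.046
gripper_force: 0.0
```

Emit:
carry_out(deltas=[[0.7,[0,90,-10],[0,0,0]],[0.7,[0,90,-10],[0,0,0]],[0.7,[0,90,-10],[0,0,0]],[0.7,[0,90,-10],[0,0,0]]])

```text
time_s: 19.7
tcp_pos: [0.4379, -0.1966, 0.2504]
eef_rot: [-179.9, -0.1, 0.2]
contact_force: [0.0, 0.4, -0.3]
gripper_width: 0.0617
gripper_force: 0.0
```

```bash
python3 look.py w9;python3 -c "
from meas import *
show('w9',rows=(20,230))"
```

```text
19.75 [ 0.438  -0.1958  0.2503] [-1.7994e+02 -7.0000e-02  2.9000e-01] [ -0.6   0.9 -20.9  -0.1 -68.2  90.9] [ 0.1  0.8 -0. ] 0.061226575832325485 0.0
w9 blue [130.9 146.9] mid [0.4795 0.0493] yaw 0.6 len 0.100 wid 0.029 ztop 0.056
w9 blue [ 86.5 148.4] mid [0.478 0.106] yaw -0.2 len 0.100 wid 0.030 ztop 0.056
w9 blue [314.2 148.2] mid [ 0.4793 -0.1827] yaw 0.3 len 0.100 wid 0.023 ztop 0.056
w9 wood [218.9 151.7] mid [ 0.4814 -0.0588] yaw -9.6 len 0.102 wid 0.050 ztop 0.056
w9 wood [173.8 152.2] mid [ 0.4802 -0.0011] yaw -9.7 len 0.102 wid 0.048 ztop 0.056
w9 wood [407.  147.4] mid [ 0.4787 -0.31  ] yaw 10.3 len 0.100 wid 0.025 ztop 0.024
```

View pics/w9.png

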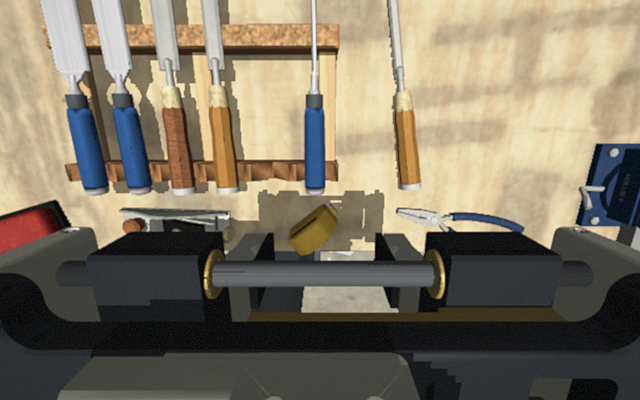

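25 (176,140) and 20 (220,140) are seated level with the others. The last one is chisel_12, with its handle at (407,147).

```bash
python3 d.py .5004,-.3061,.09,10
```

```text
19.75 [ 0.438  -0.1958  0.2503] [-1.7994e+02 -7.0000e-02  2.9000e-01]
.5004,-.3061,.09,10 ([61.7, 110.7, 160.3], [-0.0009, -0.0013, -0.1695])
```

Emit:
carry_out(deltas=[[0.7,[62,111,20],[0,0,-0.17]],[0.7,[62,111,20],[0,0,-0.17]],[0.7,[62,111,50],[0,0,-0.17]],[0.7,[62,111,90],[0,0,-0.17]],[0.7,[62,111,130],[0,0,-0.17]],[0.7,[62,111,160],[0,0,-0.17]],[0.7,[62,111,160],[0,0,-0.17]],[0.7,[62,111,160],[0,0,-0.17]],[0.7,[62,111,160],[0,0,-0.17]]])

```text
time_s: 20.65
tcp_pos: [0.5029, -0.3061, 0.0929]
eef_rot: [179.9, -0.3, 10.2]
contact_force: [-0.6, 0.3, 0.3]
gripper_width: 0.0618
gripper_force: 0.0
```

```bash
python3 look.py w10;python3 -c "
from meas import *
show('w10',rows=(20,300))";  python3 d.py .5004,-.3061,.005,10
```

```text
20.7 [ 0.5029 -0.3063  0.093 ] [179.92  -0.29  10.17] [-12.4  19.2 -20.4  -0.  -50.1 112.6] [ 1.  -0.1  0.3] 0.06124177608925145 0.0
w10 blue [163.1 196.1] mid [ 0.5012 -0.183 ] yaw -5.3 len 0.061 wid 0.027 ztop 0.056
w10 wood [324.6 222. ] mid [ 0.4917 -0.3083] yaw 10.0 len 0.074 wid 0.023 ztop 0.023
20.7 [ 0.5029 -0.3063  0.093 ] [179.92  -0.29  10.17]
.5004,-.3061,.005,10 ([-2.8, -0.7, 88.0], [0.0014, -0.005, 0.0029])
```

Emit:
carry_out(deltas=[[0.7,[-2,0,45],[0,-0.003,0]],[0.7,[-2,0,78],[0,-0.003,0]],[0.7,[-2,0,86],[0,-0.003,0]],[0.7,[-2,0,86],[0,-0.003,0]],[0.1,[-2,0,86],[0,-0.003,0]],[0.1,[-2,0,86],[0,-0.003,0]],[0.1,[-2,0,86],[0,-0.003,0]],[0.1,[-2,0,86],[0,-0.003,0]],[0.1,[-2,0,86],[0,-0.003,0]],[0.1,[-2,0,86],[0,-0.003,0]],[0.1,[-2,0,86],[0,-0.003,0]],[0.1,[-2,0,86],[0,-0.003,0]]])

```text
time_s: 21.9
tcp_pos: [0.4997, -0.3068, 0.0053]
eef_rot: [180.0, 0.0, 10.1]
contact_force: [-0.9, -0.2, 5.9]
gripper_width: 0.025
gripper_force: 40.0
```

```bash
python3 d.py .501,-.1254,.13,.4
```

```text
21.9 [ 0.4997 -0.3068  0.0053] [1.7999e+02 4.0000e-02 1.0110e+01]
.501,-.1254,.13,.4 ([33.0, -178.4, -124.8], [0.0002, 0.0006, 0.1694])
```

Emit:
carry_out(deltas=[[0.1,[0,0,-40],[0,0,0]],[0.1,[0,0,-80],[0,0,0]],[0.1,[0,0,-125],[0,0,0]],[0.1,[8,-45,-125],[0,0,0.05]],[0.1,[17,-90,-125],[0,0,0.1]],[0.1,[25,-135,-125],[0,0,0.15]],[0.1,[33,-165,-125],[0,0,0.169]],[0.1,[33,-178,-125],[0,0,0.169]],[0.1,[33,-178,-125],[0,0,0.169]],[0.1,[33,-178,-95],[0,0,0.169]],[0.1,[33,-178,-60],[0,0,0.169]],[0.1,[33,-178,-60],[0,0,0.169]]])

```text
time_s: 23.1
tcp_pos: [0.4972, -0.1267, 0.0609]
eef_rot: [180.0, 0.5, 0.3]
contact_force: [-1.3, -0.5, -2.0]
gripper_width: 0.0252
gripper_force: 40.0
```

```bash
python3 d.py .501,-.1254,.0363,.4
```

```text
23.1 [ 0.4972 -0.1267  0.0609] [180.     0.54   0.32]
.501,-.1254,.0363,.4 ([4.1, -1.3, 24.5], [0.0, 0.0094, -0.0014])
```

Emit:
carry_out(deltas=[[0.1,[2.5,-1,8],[0,0.005,0]],[0.1,[2.5,-1,14],[0,0.005,0]],[0.1,[2.5,-1,19],[0,0.005,0]],[0.1,[2.5,-1,22],[0,0.005,0]],[0.1,[2.5,-1,23],[0,0.005,0]],[0.1,[2.5,-1,23],[0,0.005,0]],[0.1,[2.5,-1,23],[0,0.005,0]]])

```text
time_s: 23.8
tcp_pos: [0.5035, -0.1246, 0.0421]
eef_rot: [-180.0, -0.3, 0.4]
contact_force: [-0.4, -0.4, -2.1]
gripper_width: 0.0251
gripper_force: 40.0
```

```bash
python3 d.py .501,-.1254,.0363,.4
```

```text
23.8 [ 0.5035 -0.1246  0.0421] [-179.99   -0.26    0.42]
.501,-.1254,.0363,.4 ([-2.5, 0.8, 5.8], [-0.0001, -0.0045, 0.0004])
```

Emit:
carry_out(deltas=[[0.1,[-2,0.5,2],[0,-0.003,0]],[0.1,[-2,0.5,4],[0,-0.003,0]],[0.1,[-2,0.5,5],[0,-0.003,0]],[0.1,[-2,0.5,5],[0,-0.003,0]],[0.1,[-2,0.5,5],[0,-0.003,0]],[0.1,[-2,0.5,5],[0,-0.003,0]]])

```text
time_s: 24.4
tcp_pos: [0.5013, -0.1257, 0.0376]
eef_rot: [180.0, -0.1, 0.5]
contact_force: [-2.7, -2.5, 7.5]
gripper_width: 0.0251
gripper_force: 40.0
```

Contact made. I'll release, retreat and inspect.

Emit:
carry_out(deltas=[[0.4,[0,0,0],[0,0,0]],[0.4,[0,0,0],[0,0,0]],[0.4,[0,0,0],[0,0,0]],[0.4,[0,0,0],[0,0,0]],[0.4,[0,0,-20],[0,0,0]],[0.4,[0,0,-60],[0,0,0]],[0.4,[0,0,-110],[0,0,0]],[0.4,[-30,-30,-150],[0,0,0]],[0.4,[-50,-60,-190],[0,0,0]],[0.4,[-50,-90,-220],[0,0,0]],[0.4,[-50,-90,-220],[0,0,0]],[0.4,[-50,-90,-220],[0,0,0]]])

```text
time_s: 25.6
tcp_pos: [0.4508, -0.0344, 0.258]
eef_rot: [-179.9, -0.2, 0.5]
contact_force: [0.2, -0.2, -0.9]
gripper_width: 0.035
gripper_force: 0.0
```

```bash
python3 look.py w11;python3 -c "
from meas import *
show('w11',rows=(20,230))
c=pickle.load(open('pics/w11.pkl','rb'));X=cloud(c,np.load('pics/w11.npy'))
# blade top heights at two x stations, along each notch (expect 43 mm everywhere if flat)
for n in(145,87,29,-29,-87,-145):
    y0=-.0384+n/1000
    o=[]
    for x in(.60,.63,.66):
        m=(abs(X[...,0]-x)<.008)&(abs(X[...,1]-y0)<.018)&(X[...,2]>.041);q=X[m]
        o+=[len(q),q[:,1].min().round(3),q[:,1].max().round(3),np.median(q[:,2]).round(4)] if len(q) else [0]
    print(n,o)
"
```

```text
25.65 [ 0.4502 -0.0351  0.2567] [-1.7996e+02 -8.0000e-02  4.8000e-01] [ 20.7  -2.4 -23.2  -0.  -69.   69.8] [ 0.2 -0.  -1.6] 0.03509417828747602 0.0
w11 blue [261.2 157.6] mid [0.4792 0.0491] yaw 1.0 len 0.100 wid 0.025 ztop 0.056
w11 blue [217.6 158.3] mid [0.4779 0.1063] yaw 0.1 len 0.099 wid 0.026 ztop 0.056
w11 blue [438.6 159.1] mid [ 0.4796 -0.183 ] yaw 0.8 len 0.099 wid 0.026 ztop 0.056
w11 wood [350.4 164.1] mid [ 0.4795 -0.066 ] yaw -88.8 len 0.201 wid 0.094 ztop 0.055
145 [228, np.float64(0.089), np.float64(0.124), np.float64(0.0415), 216, np.float64(0.089), np.float64(0.125), np.float64(0.0415), 107, np.float64(0.089), np.float64(0.124), np.float64(0.0416)]
87 [188, np.float64(0.037), np.float64(0.066), np.float64(0.0416), 175, np.float64(0.038), np.float64(0.066), np.float64(0.0418), 105, np.float64(0.039), np.float64(0.066), np.float64(0.0415)]
29 [116, np.float64(-0.02), np.float64(0.001), np.float64(0.0415), 107, np.float64(-0.02), np.float64(0.0), np.float64(0.0414), 73, np.float64(-0.02), np.float64(0.001), np.float64(0.0415)]
-29 [75, np.float64(-0.073), np.float64(-0.057), np.float64(0.0415), 75, np.float64(-0.072), np.float64(-0.057), np.float64(0.0415), 49, np.float64(-0.072), np.float64(-0.058), np.float64(0.0413)]
-87 [34, np.float64(-0.128), np.float64(-0.12), np.float64(0.0414), 43, np.float64(-0.128), np.float64(-0.118), np.float64(0.0415), 27, np.float64(-0.127), np.float64(-0.12), np.float64(0.0414)]
-145 [17, np.float64(-0.185), np.float64(-0.181), np.float64(0.0413), 17, np.float64(-0.184), np.float64(-0.181), np.float64(0.0413), 7, np.float64(-0.184), np.float64(-0.18), np.float64(0.0414)]
```

View pics/w11.png

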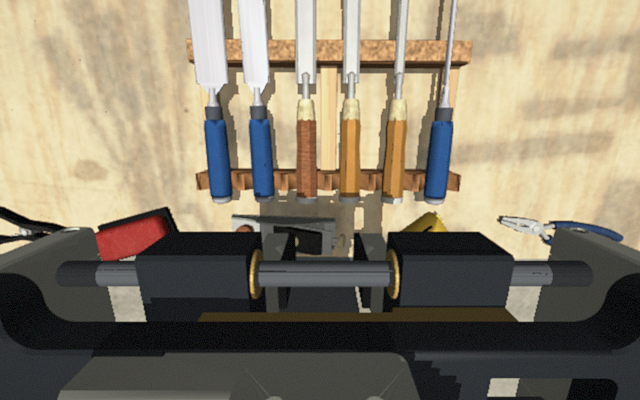

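All six chisels are seated in width order (handles at columns 217, 261, 306, 350, 396 and 438), with every blade at the same height and lined up. Handing in.

```bash
python3 -c "
from plant import r
print(r.close_job())"
```

```text
the job is handed in; nothing more can be done
None
```

The four loose chisels now lie in the empty notches, so the row reads 40, 32, 25, 20, 12, 6 mm from left to right; the last wrist-camera check showed all blades level and lined up, and the job was handed in at about 26 s.

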